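# Fill the bead tray and turn it to the customer, ball centred

## Robot

A 7-joint arm with a two-finger parallel gripper is mounted at the origin on a cart in front of the work surface, level with it; the furniture and walls round the work are solid. World frame = base frame: x ahead of the robot, y to its left, z up, the work surface at z = 0. Lengths are in m, angles in rad, forces in N, time in s.
With the tool pointing down it reaches from about 0.425 to 0.925 m from the base axis. Payload 6.8 kg.
Tool frame: the origin (TCP) lies on the centre line of the jaws, within the pads' length; the fingertips stand 17 mm ahead of it and the grasp point (between the pads) lies 2 mm behind it; z points along the fingers, x is the direction in which the jaws open and shut, and the axes are right-handed (so a half turn about z gives the same grasp; the last joint's range is limited). The gripper opens to 85 mm and grips with 20 to 120 N. Pads are 22 mm wide; open, the fingers measure 114 mm over their backs; the gripper's body (76 mm by 85 mm) begins 54 mm behind the grasp point. The pads swing forward as they close: fully open they stand 13 mm farther back than shut.
Start: joints at [1.025, 0.477, 0.022, 1.555, -0.011, 1.109, -0.083], TCP at [0.286, -0.611, 0.248] pointing down, gripper open.
Joint ranges: [-2.96, 2.96], [-0.34, 2.1], [-1.41, 1.46], [0.24, 2.44], [-1.37, 4.51], [0.17, 1.92], [-2.96, 2.96]. Speed limits (rad/s): [2.39, 2.39, 3.14, 3.14, 3.14, 3.14, 3.14].

## Interface

Orientations are given as a rotation vector (axis times angle).
In Python, from bench import r gives the robot as it stands.
- The arm moves only by the tool arm_command, never from a script. Its argument "increments" is a list of rows, each a list of 3 entries, a list of its own where there are three numbers: the shift along the world's x, y, z in m, then the turn, a rotation vector about the world's x, y, z in rad, then the opening in per cent of the stroke, from 0 (shut) to 100 (fully open). A call has 1 to 10 rows; each row is the pose to reach, as a shift and turn from the pose commanded when the call began; what a row does not reach only later rows make up. A row lasts 1/10 s, in which the tool goes at most 50 mm and 8.59 degrees, less where a joint would pass 70% of its speed; a pose out of reach is approached as far as the arm can. A call with a gripper value outside its range is refused whole. The fingers move at their own pace and stop on an object; "newtons" is the grip in N (left out, the last holds). Time passes only in rows, so rows that repeat a pose let the fingers close. It gives the time, the measured TCP pose, the force and the opening at its end, in the units of the state.
- r.get_obs(): the state, without advancing time (a new reading comes with each control period).
- r.grab_frame(name): name is "side" or "top" or "wrist"; returns the picture (480x640x3 uint8, blue, green, red); there is no depth.
- r.camera_model(name): a dict with "camera_matrix" (3x3 intrinsics, pixels), "camera_from_world" (4x4, takes a point from world to camera coordinates). Camera axes: x right, y down, z forward; pixel columns grow to the right and rows downward; lengths in m; the calibration is good to about 2 mm. A picture is of the moment at which its call begins: read the wrist's pose just before it. camera_model takes no time and is no camera call; for the wrist camera it gives the pose at the moment of the call.
- r.hand_in(): hands the job in, once; it reports no verdict.
The state is a dict: "clock": time; "joints": joint angles; "qvel": joint speeds; "tau": joint torques, N m; "tcp_pos": TCP position; "orientation": TCP orientation; "contact_force": force on the tool from outside, world axes, zero at the start; "moment": the same for the moment, N m; "grip_width": finger opening in m.
Only numpy, scipy, OpenCV 4.12 (cv2) and the standard library are available. Lean on these libraries where they do the work, as an engineer would, in place of code of your own. Each camera call takes 0.05 s, during which the arm holds its last target. There are 200 camera calls.

## Task

Fill the bead tray: stand a spare barrel bead upright in each empty pocket, leaving the one already in place. Then take the tray by its handle, lift it straight up until it is about 10 cm above the cork pad, and there turn it level and smoothly through a quarter turn until its dish points squarely to the side of the pad where the counter bell stands, with the loose ball still resting in the middle of the dish. Finish while still holding the tray there over the middle of the pad, and leave the bell, the ring box and the tea light alone.

Things in the scene. Friction and masses are not known exactly. Their poses are not given: they have to be found in the camera images.
- tray: loose wooden bead tray, 186 x 145 mm, about 0.3 kg; origin at the underside, directly below the handle; +z up, its -x end carries the dish, its +x end the block with three pockets. At the start it lies on the cork pad, x axis along the pad's x axis within about 0.1 rad, origin within about 10 mm of the pad's centre
- tray_grip (a point): middle of the tray's handle: a fixed upright wooden grip bar, 12 mm thick along the tray's x, 62 mm long along the tray's y, 26 mm tall (54 to 80 mm above the tray's underside; this point at 67 mm), on two thin steel posts. It stands 60 mm from both the dish's centre and the row of pockets, so the tray is nearly balanced about it. Axes as the tray's
- tray_dish (a point): lowest point, the centre, of the round shallow white dish, 88 mm across the rim, in the tray's -x end (60 mm from the handle, 8 mm above the tray's underside). It slopes up 5 degrees out to 20 mm from the centre, then 14 degrees to 40 mm. Axes as the tray's
- tray_pocket0 (a point): centre of the floor of pocket 0 of three in the row along the tray's y at its +x end (tray y = -45 mm): round hole 28 mm wide, 10 mm deep; floor 6 mm above the tray's underside, mouth at 16 mm, pockets 45 mm apart. Any one of the three holds a bead at the start, the other two are empty
- tray_pocket1 (a point): centre of the floor of pocket 1 of three in the row along the tray's y at its +x end (tray y = 0 mm): round hole 28 mm wide, 10 mm deep; floor 6 mm above the tray's underside, mouth at 16 mm, pockets 45 mm apart. Any one of the three holds a bead at the start, the other two are empty
- tray_pocket2 (a point): centre of the floor of pocket 2 of three in the row along the tray's y at its +x end (tray y = 45 mm): round hole 28 mm wide, 10 mm deep; floor 6 mm above the tray's underside, mouth at 16 mm, pockets 45 mm apart. Any one of the three holds a bead at the start, the other two are empty
- bead_a: barrel bead: dark wooden upright cylinder with two thin brass bands, 22 mm diameter, 36 mm tall, about 20 g, origin at the centre of its underside, z along its axis. Stands in one of the tray's pockets at the start
- bead_b: barrel bead: dark wooden upright cylinder with two thin brass bands, 22 mm diameter, 36 mm tall, about 20 g, origin at the centre of its underside, z along its axis. A spare, standing on the table to the left or right of the pad at the start
- bead_c: barrel bead: dark wooden upright cylinder with two thin brass bands, 22 mm diameter, 36 mm tall, about 20 g, origin at the centre of its underside, z along its axis. A spare, standing on the table to the left or right of the pad at the start
- ball_center (a point): centre of the loose dark steel ball, 24 mm diameter, 55 g, resting in the middle of the dish (centre 12 mm above the dish's lowest point); it rolls freely
- pad: fixed cork pad 210 x 160 x 6 mm on the table, under the tray; origin at the centre of its underside (table height), z up, x along its long side, pointing roughly away from the robot (within 0.3 rad)
- bell: counter bell, silver dome on a black foot, 80 mm diameter, 70 mm tall, origin at the centre of its underside; stands about 180 mm from the pad's centre, beyond one of the pad's two long sides (its +y or its -y side, different each time)
- ring_box: closed dark blue velvet ring box, 50 x 50 x 42 mm, on the table in front of the pad on the left, origin under its centre; to be left alone
- tea_light: small round tea light in a metal cup, 38 mm across, 16 mm tall, on the table in front of the pad on the right, origin under its centre; to be left alone
There are look-alikes about, which are no part of the job. What is shaped like the bead_c but blue is not meant. What is shaped like the bell but pink is not meant.

How it is judged:
By the outcome, as a careful person would: the job done as asked, in the order asked, and still so for the second after the job is handed in, while the arm keeps its last pose, push and grip.
It also fails if it takes over 61 s, if anything falls off the work surface, if the arm or the gripper's body presses on something with over 40 N, if the wrist force passes 120 N, or if a joint passes its speed limit or range.

## Working session

There is one attempt and no reset: what is moved stays moved. The work goes in short steps, Python scripts to look and compute and a tool call to move; the robot and the scene stay as the last step left them, time stands still between calls to the robot, and variables do not carry over. Pictures are saved under pics/ and viewed, about 8 in all and at most 12, crops included, and the job is handed in when it is done.

Besides the shell and the picture viewer there is one more tool, called by a JSON object that holds its "api" and its "payload", one argument or row to a line. arm_command: Moves the arm, as the interface text tells. Its arguments: {"type":"object","properties":{"increments":{"type":"array","items":{"type":"array"}},"newtons":{"type":"number"}},"required":["increments"]}

```bash
ls; mkdir -p pics; python3 - <<'E'
from bench import r
import cv2,numpy as np
print(r.get_obs())
for n in ("side","top"):
    im=r.grab_frame(n); cv2.imwrite(f"pics/{n}0.png",im)
    m=r.camera_model(n); print(n,np.round(m["camera_matrix"],1).tolist(),np.round(m["camera_from_world"],3).tolist())
E
```

```text
pics
{'clock': 0.0, 'joints': array([ 1.02490896,  0.47784238,  0.02235347,  1.55646501, -0.01145614,
        1.10930377, -0.08307209]), 'qvel': array([ 1.66534656e-03, -5.80851896e-05,  2.12537388e-03, -8.84673161e-04,
       -7.59445685e-04,  3.45857364e-04,  5.33249914e-04]), 'tau': array([-7.91177281e-04, -5.96459734e+01,  1.60778940e+00, -2.81204689e+01,
        1.24992180e-02,  9.30501177e-03,  6.39285463e-05]), 'tcp_pos': array([ 0.28588437, -0.61083996,  0.2472919 ]), 'orientation': array([-2.6501484 ,  1.68551583,  0.00265059]), 'contact_force': array([0.78467502, 0.59438508, 0.04398806]), 'moment': array([ 0.00197344, -0.04946443,  0.00664232]), 'grip_width': 0.08525917596307986}
side [[488.9, 0.0, 317.6], [0.0, 488.9, 236.3], [0.0, 0.0, 1.0]] [[0.998, -0.064, -0.016, -0.493], [-0.046, -0.488, -0.872, 0.082], [0.048, 0.87, -0.49, 0.993], [0.0, 0.0, 0.0, 1.0]]
top [[527.5, 0.0, 321.6], [0.0, 527.5, 241.2], [0.0, 0.0, 1.0]] [[0.04, -0.999, -0.004, -0.01], [-0.976, -0.038, -0.215, 0.513], [0.215, 0.013, -0.977, 0.999], [0.0, 0.0, 0.0, 1.0]]
```

View pics/top0.png

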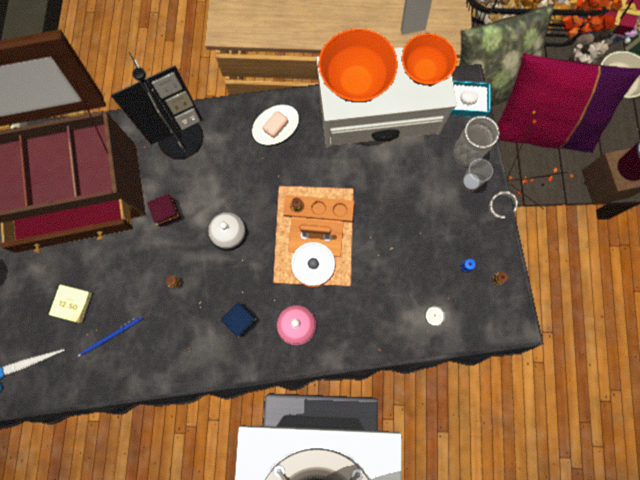

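View pics/side0.png

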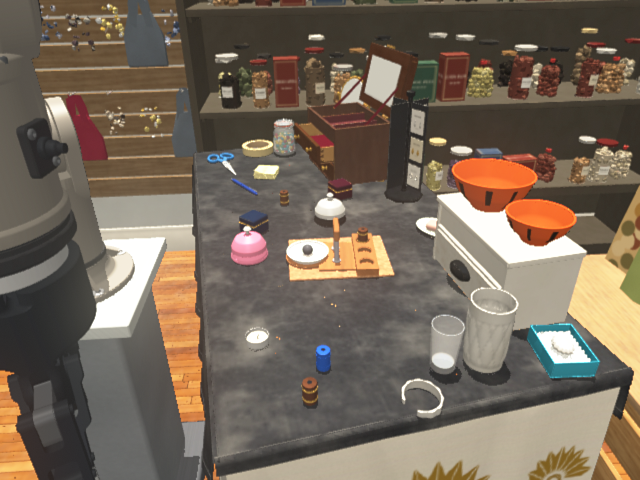

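Top view: the pad and tray are near (313,235), with the dish and ball at (313,264). There are three pockets: (297,204) holds a bead, (319,207) and (340,209) are empty. Candidates:
- **Spare beads:** brown at (174,281) and (500,278) are the ones I want. Blue at (469,265) is the decoy.
- **Bell:** the silver one at (227,230), on the left (+y), is the target. Pink at (296,325) is the decoy.

The ring box (238,319) and tea light (434,316) stay where they are.

```bash
cat > h.py <<'E'
from bench import r
import cv2,numpy as np
from scipy.spatial.transform import Rotation as R
def ray(m,uv,z):
    K=m["camera_matrix"];T=m["camera_from_world"];Rm=T[:3,:3];c=-Rm.T@T[:3,3]
    d=Rm.T@np.linalg.solve(K,[uv[0],uv[1],1.]); return c+d*(z-c[2])/d[2]
def proj(m,p):
    q=m["camera_matrix"]@(m["camera_from_world"][:3,:3]@np.array(p)+m["camera_from_world"][:3,3]); return q[:2]/q[2]
def blobs(mask,amin=20):
    n,l,s,c=cv2.connectedComponentsWithStats(mask.astype(np.uint8))
    return [(s[i,4],c[i],s[i,:4]) for i in range(1,n) if s[i,4]>=amin]
E
python3 - <<'E'
from h import *
im=cv2.imread("pics/top0.png");m=r.camera_model("top")
hsv=cv2.cvtColor(im,cv2.COLOR_BGR2HSV)
H,S,V=cv2.split(hsv)
def show(t,mask,z,box,amin=15):
    x0,y0,x1,y1=box;k=np.zeros_like(mask);k[y0:y1,x0:x1]=mask[y0:y1,x0:x1]
    for a,c,s in blobs(k,amin): print(t,a,np.round(c,1),s,np.round(ray(m,c,z),4))
show("dish",(S<40)&(V>170),.014+.006,(280,230,345,295),200)
show("beadL",(H<20)&(S>90)&(V>30),.018,(160,265,190,295))
show("beadR",(H<20)&(S>90)&(V>30),.018,(488,265,515,290))
show("bell",(S<40)&(V>110),.035,(200,205,250,255),100)
pm=((H<25)&(S>60)&(V>110)).astype(np.uint8)
k=np.zeros_like(pm);k[175:295,265:365]=pm[175:295,265:365]
cs=max(cv2.findContours(cv2.morphologyEx(k,cv2.MORPH_CLOSE,np.ones((9,9))),0,2)[0],key=cv2.contourArea)
h=cv2.convexHull(cs)[:,0].astype(float)
P=np.array([ray(m,p,.006)[:2] for p in h],np.float32)
print("pad",cv2.minAreaRect(P))
for p in [(340,209),(319,207),(297,204)]: print("pocket",ray(m,p,.016+.006))
a=cv2.resize(im[175:300,255:375],None,fx=4,fy=4,interpolation=2)
b=cv2.resize(im[255:305,150:210],None,fx=4,fy=4,interpolation=2); c=cv2.resize(im[245:295,455:515],None,fx=4,fy=4,interpolation=2)
o=np.zeros((500,720,3),np.uint8);o[:,:480]=a;o[:200,480:]=b;o[200:400,480:]=c
cv2.imwrite("pics/crop1.png",o)
E
```

```text
dish 1372 [312.8 263.4] [292 242  43  43] [0.4738 0.0274 0.02  ]
beadL 134 [172.7 281.3] [165 275  16  13] [0.4258 0.3116 0.018 ]
beadR 156 [499.8 277.8] [492 271  16  14] [ 0.4592 -0.3551  0.018 ]
bell 116 [205.6 213.4] [200 205  20  21] [0.5671 0.2527 0.035 ]
bell 1019 [225.7 229.6] [208 212  36  36] [0.5345 0.2085 0.035 ]
pad ((0.5367878079414368, 0.027913369238376617), (0.2164241522550583, 0.16460049152374268), 0.031845711171627045)
pocket [ 0.59104554 -0.02465585  0.022     ]
pocket [0.59369213 0.01945316 0.022     ]
pocket [0.59844239 0.06585868 0.022     ]
```

View pics/crop1.png

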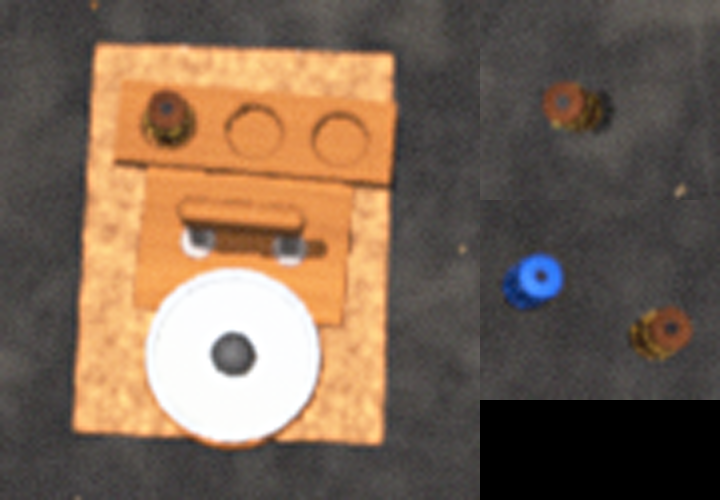

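The crop confirms two brown banded spares and a separate blue decoy. Pocket 2 is filled, and pockets 0 and 1 are empty. The tray yaw is about -0.08 with its origin near (.534,.022), and the pad centre is about (.537,.028) with yaw near 0, which agrees with the given tolerances. The bell is on the +y side. I'll go above the right bead and look with the wrist camera.

{"api": "arm_command", "payload": {
  "increments": [
    [[0.017,0.026,-0.004],[0,0,0.105],60],
    [[0.034,0.052,-0.008],[0,0,0.21],60],
    [[0.051,0.078,-0.012],[0,0,0.315],60],
    [[0.068,0.104,-0.016],[0,0,0.42],60],
    [[0.085,0.13,-0.02],[0,0,0.525],60],
    [[0.102,0.156,-0.025],[0,0,0.63],60],
    [[0.119,0.182,-0.03],[0,0,0.735],60],
    [[0.136,0.208,-0.036],[0,0,0.84],60],
    [[0.153,0.234,-0.042],[0,0,0.945],60],
    [[0.17,0.258,-0.047],[0,0,1.052],60]
  ]
}}

```text
clock: 1.1
tcp_pos: [0.4564, -0.3519, 0.2007]
orientation: [-3.139, 0.12, 0.001]
contact_force: [0.4, 0.1, -0.2]
grip_width: 0.0515
```

```bash
python3 - <<'E'
from h import *
o=r.get_obs();print(o["clock"],o["tcp_pos"],R.from_rotvec(o["orientation"]).as_matrix().round(3).tolist(),o["joints"].round(2))
m=r.camera_model("wrist");im=r.grab_frame("wrist");cv2.imwrite("pics/w1.png",im)
T=m["camera_from_world"];print((-T[:3,:3].T@T[:3,3]).round(3),T[:3,:3].round(2).tolist(),m["camera_matrix"][0])
mt=r.camera_model("top");
for p in [(502.7,277),(171,280.5)]: 
  q=ray(mt,p,.036);print(q,proj(m,q))
H,S,V=cv2.split(cv2.cvtColor(im,cv2.COLOR_BGR2HSV))
for a,c,s in blobs((H<20)&(S>90)&(V>40),300): print(a,c,s,ray(m,c,.036))
E
```

```text
1.1 [ 0.45641904 -0.35185562  0.20069434] [[0.997, -0.076, -0.001], [-0.076, -0.997, 0.001], [-0.001, -0.001, -1.0]] [ 0.78  0.38 -0.29  1.83  0.13  0.95  0.35]
[ 0.461 -0.283  0.326] [[1.0, -0.08, 0.0], [-0.07, -0.96, 0.27], [-0.02, -0.27, -0.96]] [357.42886708   0.         318.27071692]
[ 0.45819329 -0.35494655  0.036     ] [320.84208412 225.15644745]
[0.42497681 0.30987129 0.036     ] [   68.02823506 -1723.46318601]
1099 [28.944495   82.37215651] [ 0 67 68 29] [ 0.24835473 -0.22810093  0.036     ]
3457 [ 62.29968181 123.79172693] [  0  97 141  52] [ 0.2652026  -0.25910015  0.036     ]
5993 [ 74.12814951 172.37910896] [  0 147 158  56] [ 0.26453394 -0.29625469  0.036     ]
22184 [ 87.62414353 295.76478543] [  0 205 213 214] [ 0.24803722 -0.40301286  0.036     ]
537 [323.55679702 222.93482309] [310 206  28  32] [ 0.46059122 -0.35322162  0.036     ]
10934 [328.76458753 336.12227913] [242 252 220 156] [ 0.45754759 -0.45969075  0.036     ]
1753 [440.28180262 307.44837422] [400 282  63  64] [ 0.55878076 -0.43862233  0.036     ]
1479 [160.12373225 445.77349561] [116 408  71  72] [ 0.27916863 -0.57105616  0.036     ]
1230 [474.60406504 445.65853659] [450 408  67  67] [ 0.59579593 -0.59572477  0.036     ]
```

View pics/w1.png

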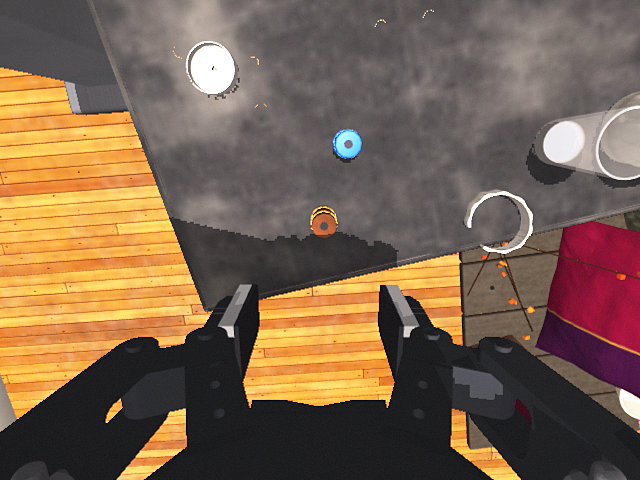

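The wrist view shows the brown bead's top at (323,226), the blue decoy at (347,144) and the tea light at (211,68). Casting the wrist ray gives the bead at about (.460,-.355), which agrees with the top view (.458,-.355). Descending to grip it high.

{"api": "arm_command", "payload": {
  "increments": [
    [[0.003,-0.0035,-0.04],[0,0,0],60],
    [[0.003,-0.0035,-0.08],[0,0,0],60],
    [[0.003,-0.0035,-0.115],[0,0,0],60],
    [[0.003,-0.0035,-0.14],[0,0,0],60],
    [[0.003,-0.0035,-0.16],[0,0,0],60],
    [[0.003,-0.0035,-0.17],[0,0,0],60],
    [[0.003,-0.0035,-0.17],[0,0,0],60],
    [[0.003,-0.0035,-0.17],[0,0,0],10],
    [[0.003,-0.0035,-0.17],[0,0,0],10],
    [[0.003,-0.0035,-0.17],[0,0,0],10]
  ],
  "newtons": 30
}}

```text
clock: 2.15
tcp_pos: [0.46, -0.3574, 0.0327]
orientation: [3.138, -0.127, 0.003]
contact_force: [0.1, 0.2, 3.4]
grip_width: 0.0206
```

{"api": "arm_command", "payload": {
  "increments": [
    [[0,0,0],[0,0,0],10],
    [[0,0,0.01],[0,0,0],10],
    [[0,0,0.03],[0,0,0],10],
    [[0,0,0.06],[0,0,0],10],
    [[0,0,0.1],[0,0,0],10],
    [[0,0,0.13],[0,0,0],10],
    [[0,0,0.15],[0,0,0],10],
    [[0,0,0.155],[0,0,0],10]
  ]
}}

```text
clock: 2.95
tcp_pos: [0.4603, -0.3576, 0.1896]
orientation: [3.136, -0.127, 0.007]
contact_force: [0.5, 0.1, 0.2]
grip_width: 0.0205
```

```bash
python3 - <<'E'
from h import *
o=r.get_obs();print(o["clock"],o["tcp_pos"],R.from_rotvec(o["orientation"]).as_matrix().round(3).tolist(),o["grip_width"])
im=r.grab_frame("wrist");cv2.imwrite("pics/w2.png",im)
E
```

```text
2.95 [ 0.46032182 -0.35757626  0.18957498] [[0.997, -0.081, 0.004], [-0.081, -0.997, -0.003], [0.004, 0.003, -1.0]] 0.020529467092487527
```

View pics/w2.png

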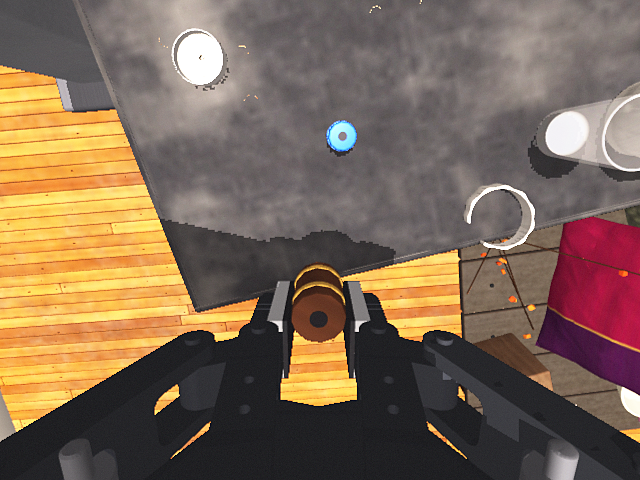

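The bead is held upright between the pads, with its top at (318,319) and a width of 20.5 mm. The blue bead is untouched. Moving over pocket 0 to measure the tray from close by.

{"api": "arm_command", "payload": {
  "increments": [
    [[0.005,0.013,0],[0,0,0],10],
    [[0.018,0.045,0],[0,0,0],10],
    [[0.034,0.085,0],[0,0,0],10],
    [[0.051,0.13,0],[0,0,0],10],
    [[0.069,0.175,0],[0,0,0],10],
    [[0.087,0.22,0],[0,0,0],10],
    [[0.104,0.263,0],[0,0,0],10],
    [[0.119,0.302,0],[0,0,0],10],
    [[0.128,0.326,0],[0,0,0],10],
    [[0.131,0.3325,0],[0,0,0],10]
  ]
}}

```text
clock: 4.0
tcp_pos: [0.5897, -0.0186, 0.1847]
orientation: [-3.137, 0.116, 0.004]
contact_force: [-0.7, -0.5, -0.3]
grip_width: 0.0208
```

{"api": "arm_command", "payload": {
  "increments": [
    [[0,0,0],[0,0,0],10],
    [[0,0,0],[0,0,0],10]
  ]
}}

```text
clock: 4.2
tcp_pos: [0.5892, -0.0258, 0.1853]
orientation: [3.138, -0.129, -0.003]
contact_force: [-0.5, -1.4, 0.2]
grip_width: 0.0206
```

```bash
python3 - <<'E'
from h import *
o=r.get_obs();print(o["clock"],o["tcp_pos"],R.from_rotvec(o["orientation"]).as_matrix().round(3).tolist(),o["grip_width"])
m=r.camera_model("wrist");im=r.grab_frame("wrist");cv2.imwrite("pics/w3.png",im)
mt=r.camera_model("top")
for p,z in [((340,209),.022),((319,207),.022),((297,204),.022),((312.8,263.4),.02)]: print(p,proj(m,ray(mt,p,z)))
np.savez("w3.npz",K=m["camera_matrix"],T=m["camera_from_world"])
print("held bead top", ray(m,(318,319),o["tcp_pos"][2]+.0033)-o["tcp_pos"])
E
```

```text
4.2 [ 0.5891832  -0.02582264  0.1852576 ] [[0.997, -0.082, -0.002], [-0.082, -0.997, -0.001], [-0.002, 0.001, -1.0]] 0.02064269238682353
(340, 209) [320.79305255 220.2115056 ]
(319, 207) [319.59205852 165.93104903]
(297, 204) [320.79924543 103.33448082]
(312.8, 263.4) [169.40593412 168.50965002]
held bead top [-0.00018015  0.00215485  0.0033    ]
```

View pics/w3.png

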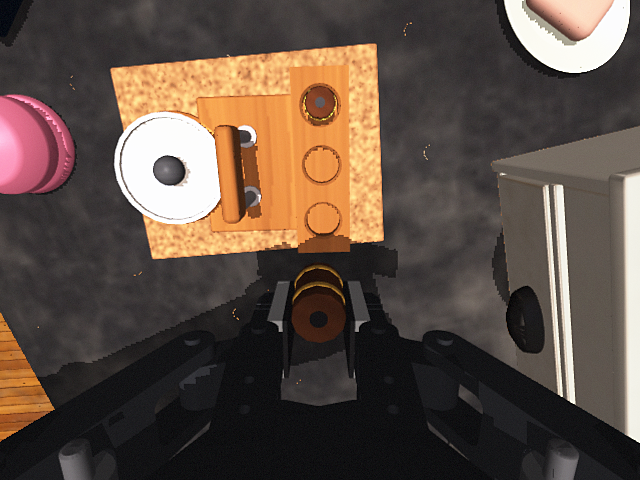

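The wrist view shows empty pockets at (323,218) and (322,164), the bead in place at (320,103) and the dish and ball at (169,169). The top-view predictions agree within 2 px. Now I'll refine the pocket rims, dish and pad.

```bash
python3 - <<'E'
from h import *
im=cv2.imread("pics/w3.png");d=np.load("w3.npz");m=dict(camera_matrix=d["K"],camera_from_world=d["T"])
hsv=cv2.cvtColor(im,cv2.COLOR_BGR2HSV);H,S,V=cv2.split(hsv)
g=cv2.GaussianBlur(V,(0,0),0.8).astype(float)
for cx,cy in [(323,218),(322,164)]:
    pts=[]
    for t in np.linspace(0,2*np.pi,72,endpoint=False):
        rr=np.arange(12,24,.25); x=cx+rr*np.cos(t);y=cy+rr*np.sin(t)
        v=cv2.remap(g.astype(np.float32),x.astype(np.float32)[None],y.astype(np.float32)[None],1)[0]
        i=np.argmin(v)
        if v[i]<np.median(v)-12: pts.append((x[i],y[i]))
    e=cv2.fitEllipse(np.array(pts,np.float32));w=ray(m,e[0],.022);print("pocket",len(pts),e,w)
k=np.zeros(V.shape,np.uint8);k[100:235,105:225]=((S<45)&(V>150))[100:235,105:225]
c=max(cv2.findContours(cv2.morphologyEx(k,cv2.MORPH_CLOSE,np.ones((15,15))),0,2)[0],key=cv2.contourArea)
P=np.array([ray(m,p,.022) for p in cv2.convexHull(c)[:,0]],np.float32)[:,:2]
print("dish circle",cv2.minEnclosingCircle(P), "bbox",P.min(0),P.max(0))
b=np.zeros(V.shape,bool);b[140:200,145:195]=(V<110)[140:200,145:195]
for a,cc,s in blobs(b,150): print("ball",a,cc,s,ray(m,cc,.026))
pm=((H<25)&(S>60)&(V>120)).astype(np.uint8);kk=np.zeros_like(pm);kk[35:265,105:390]=pm[35:265,105:390]
kk=cv2.morphologyEx(cv2.morphologyEx(kk,cv2.MORPH_OPEN,np.ones((3,3))),cv2.MORPH_CLOSE,np.ones((9,9)))
c=max(cv2.findContours(kk,0,2)[0],key=cv2.contourArea)
P=np.array([ray(m,p,.006) for p in cv2.convexHull(c)[:,0]],np.float32)[:,:2];print("pad",cv2.minAreaRect(P))
for p in [(111,68),(377,44),(383,240),(153,259)]: print("padcorner",ray(m,p,.006).round(4))
cv2.imwrite("pics/crop3.png",cv2.resize(im[40:270,105:395],None,fx=2.7,fy=2.6,interpolation=2))
E
```

```text
pocket 72 ((322.6252136230469, 218.60008239746094), (32.52754592895508, 33.68928909301758), 91.76676177978516) [ 0.59266495 -0.02342042  0.022     ]
pocket 72 ((320.9999084472656, 164.32760620117188), (35.45361328125, 35.57939910888672), 119.61353302001953) [0.59490638 0.02060583 0.022     ]Traceback (most recent call last):
  File "<stdin>", line 16, in <module>
cv2.error: OpenCV(4.12.0) /io/opencv/modules/imgproc/src/shapedescr.cpp:201: error: (-215:Assertion failed) count >= 0 && (depth == CV_32F || depth == CV_32S) in function 'minEnclosingCircle'
```

```bash
python3 - <<'E'
from h import *
im=cv2.imread("pics/w3.png");d=np.load("w3.npz");m=dict(camera_matrix=d["K"],camera_from_world=d["T"])
H,S,V=cv2.split(cv2.cvtColor(im,cv2.COLOR_BGR2HSV))
def hull(k,z):
    c=max(cv2.findContours(k,0,2)[0],key=cv2.contourArea)
    return np.ascontiguousarray([ray(m,p,z)[:2] for p in cv2.convexHull(c)[:,0]],np.float32)
k=np.zeros(V.shape,np.uint8);k[100:235,105:225]=((S<45)&(V>150))[100:235,105:225]
P=hull(cv2.morphologyEx(k,cv2.MORPH_CLOSE,np.ones((15,15))),.022)
print("dish circle",cv2.minEnclosingCircle(P), "bbox",P.min(0),P.max(0))
b=np.zeros(V.shape,bool);b[140:200,145:195]=(V<110)[140:200,145:195]
for a,cc,s in blobs(b,150): print("ball",a,cc,s,ray(m,cc,.026))
pm=((H<25)&(S>60)&(V>120)).astype(np.uint8);kk=np.zeros_like(pm);kk[35:265,105:390]=pm[35:265,105:390]
kk=cv2.morphologyEx(cv2.morphologyEx(kk,cv2.MORPH_OPEN,np.ones((3,3))),cv2.MORPH_CLOSE,np.ones((9,9)))
print("pad",cv2.minAreaRect(hull(kk,.006)))
for p in [(111,68),(377,44),(383,240),(153,259)]: print("padcorner",ray(m,p,.006).round(4))
E
```

```text
dish circle ((0.4746827781200409, 0.02631465345621109), 0.04439510032534599) bbox [ 0.43047372 -0.01758081] [0.51358914 0.07028417]
ball 608 [170.08388158 170.25822368] [153 155  32  30] [0.47650211 0.02622427 0.026     ]
pad ((0.5404401421546936, 0.02441912144422531), (0.16601353883743286, 0.20861612260341644), 89.97691345214844)
padcorner [0.4378 0.1066 0.006 ]
padcorner [0.645  0.1061 0.006 ]
padcorner [ 0.6444 -0.051   0.006 ]
padcorner [ 0.4373 -0.0516  0.006 ]
```

Refined values: tray yaw is about -0.049, its origin (.5348,.0235), and dish-to-pocket distance 120.3 mm (expected 120). The pad centre is about (.539,.0275) with yaw ≈ 0. Lowering toward pocket 0 at (.5927,-.0238).

{"api": "arm_command", "payload": {
  "increments": [
    [[0.0035,0,-0.02],[0,0,0.01],10],
    [[0.0035,0,-0.05],[0,0,0.02],10],
    [[0.0035,0,-0.08],[0,0,0.033],10],
    [[0.0035,0,-0.105],[0,0,0.033],10],
    [[0.0035,0,-0.12],[0,0,0.033],10],
    [[0.0035,0,-0.123],[0,0,0.033],10],
    [[0.0035,0,-0.123],[0,0,0.033],10],
    [[0.0035,0,-0.123],[0,0,0.033],10]
  ]
}}

```text
clock: 5.05
tcp_pos: [0.5946, -0.0246, 0.0646]
orientation: [3.141, -0.076, 0.003]
contact_force: [0.3, 0.2, -0.1]
grip_width: 0.021
```

```bash
python3 - <<'E'
from h import *
o=r.get_obs();print(o["clock"],o["tcp_pos"],R.from_rotvec(o["orientation"]).as_matrix().round(3).tolist(),o["grip_width"])
m=r.camera_model("wrist");im=r.grab_frame("wrist")
mt=r.camera_model("top");t=r.grab_frame("top");s=r.grab_frame("side")
ms=r.camera_model("side");print(proj(ms,(.5927,-.0238,.022)),proj(m,(.5927,-.0238,.022)))
o=np.zeros((480,800,3),np.uint8);o[:,:400]=cv2.resize(im[100:340,220:420],None,fx=2,fy=2);o[:,400:]=cv2.resize(s[195:291,325:405],None,fx=5,fy=5,interpolation=2)
cv2.imwrite("pics/c4.png",o)
E
```

```text
5.05 [ 0.59460343 -0.02459711  0.06457665] [[0.999, -0.048, 0.002], [-0.048, -0.999, -0.0], [0.002, -0.0, -1.0]] 0.021033855611003616
[366.55452566 259.88022187] [314.67387374 276.56821167]
```

View pics/c4.png

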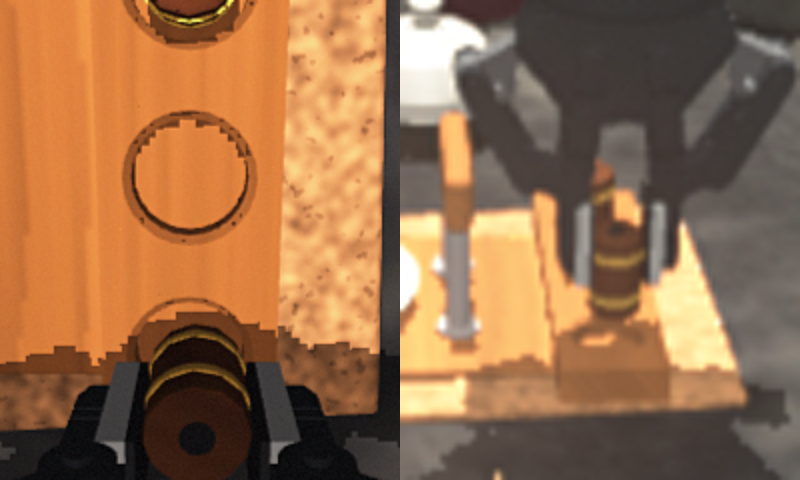

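The bead is 10 mm above the mouth. The wrist pixel puts it about 2 mm too far in +x: bead column 318, rim centre column 314. Correcting that, then lowering and checking the force before release.

{"api": "arm_command", "payload": {
  "increments": [
    [[-0.002,-0.0014,0],[0,0,0],10],
    [[-0.002,-0.0014,-0.005],[0,0,0],10],
    [[-0.002,-0.0014,-0.01],[0,0,0],10],
    [[-0.002,-0.0014,-0.014],[0,0,0],10],
    [[-0.002,-0.0014,-0.017],[0,0,0],10],
    [[-0.002,-0.0014,-0.019],[0,0,0],10],
    [[-0.002,-0.0014,-0.019],[0,0,0],10]
  ]
}}

```text
clock: 5.9
tcp_pos: [0.5914, -0.0257, 0.0446]
orientation: [3.14, -0.075, -0.001]
contact_force: [-3.2, -0.8, 5.6]
grip_width: 0.0207
```

It reached floor depth (base at z≈.012) with a light contact of 5.6 N. Releasing, rising, then going to the left bead at about (.425,.310).

{"api": "arm_command", "payload": {
  "increments": [
    [[0.001,0,0.001],[0,0,0],45],
    [[0.001,0,0.001],[0,0,0],45],
    [[0.001,0,0.001],[0,0,0],45],
    [[0.001,0,0.01],[0,0,0],45],
    [[0.001,0,0.03],[0,0,0],45],
    [[0.001,0,0.065],[0,0,0],55],
    [[0.001,0,0.105],[0,0,0],60],
    [[0,0.03,0.14],[0,0,0],60],
    [[-0.02,0.07,0.155],[0,0,0],60],
    [[-0.04,0.11,0.155],[0,0,0],60]
  ]
}}

```text
clock: 6.9
tcp_pos: [0.5532, 0.0857, 0.203]
orientation: [-3.139, 0.078, -0.01]
contact_force: [0.4, 0.9, -0.3]
grip_width: 0.0513
```

{"api": "arm_command", "payload": {
  "increments": [
    [[-0.016,0.04,0],[0,0,0],60],
    [[-0.035,0.08,0],[0,0,0],60],
    [[-0.054,0.12,0],[0,0,0],60],
    [[-0.073,0.155,0],[0,0,0],60],
    [[-0.092,0.185,0],[0,0,0],60],
    [[-0.11,0.21,0],[0,0,0],60],
    [[-0.122,0.222,0],[0,0,0],60],
    [[-0.126,0.226,0],[0,0,0],60],
    [[-0.126,0.226,0],[0,0,0],60],
    [[-0.126,0.226,0],[0,0,0],60]
  ]
}}

```text
clock: 7.9
tcp_pos: [0.4266, 0.3091, 0.1994]
orientation: [3.14, -0.078, 0.001]
contact_force: [0.9, -0.3, 0.2]
grip_width: 0.0515
```

```bash
python3 - <<'E'
from h import *
o=r.get_obs();print(o["clock"],o["tcp_pos"],o["grip_width"],o["joints"].round(2))
m=r.camera_model("wrist");im=r.grab_frame("wrist");cv2.imwrite("pics/w5.png",im)
print(proj(m,(.425,.310,.036)))
t=r.grab_frame("top");a=cv2.resize(t[175:300,255:375],(480,480),interpolation=2)
b=cv2.resize(im[100:340,220:420],(320,384))
q=np.zeros((480,800,3),np.uint8);q[:,:480]=a;q[:384,480:]=b;cv2.imwrite("pics/c5.png",q)
E
```

```text
7.9 [0.42660455 0.30912661 0.19943071] 0.051458809312273465 [-0.29  0.34 -0.55  1.93  0.22  0.93 -1.  ]
[316.20199536 220.913932  ]
```

View pics/c5.png

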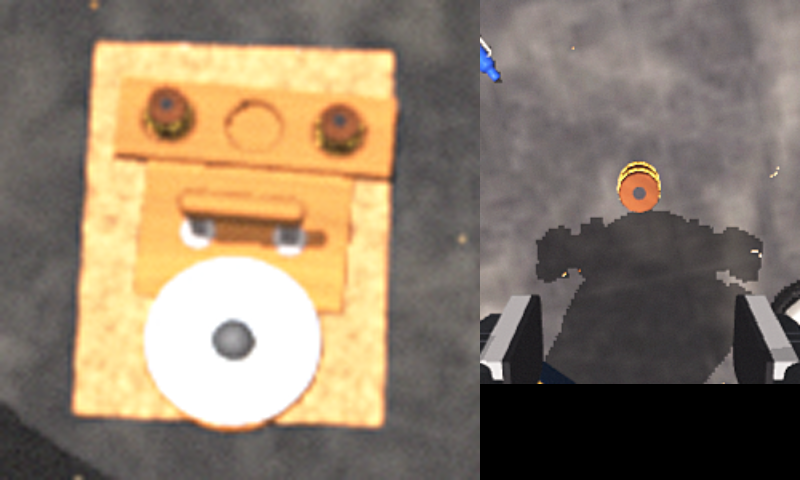

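Pocket 0 is filled upright. The left bead's top is at wrist pixel (319,221), which gives (.4275,.310). Going down and gripping it.

{"api": "arm_command", "payload": {
  "increments": [
    [[0,0.001,-0.04],[0,0,0],60],
    [[0,0.001,-0.08],[0,0,0],60],
    [[0,0.001,-0.115],[0,0,0],60],
    [[0,0.001,-0.14],[0,0,0],60],
    [[0,0.001,-0.16],[0,0,0],60],
    [[0,0.001,-0.168],[0,0,0],60],
    [[0,0.001,-0.168],[0,0,0],60],
    [[0,0.001,-0.168],[0,0,0],10],
    [[0,0.001,-0.168],[0,0,0],10],
    [[0,0.001,-0.168],[0,0,0],10]
  ]
}}

```text
clock: 9.0
tcp_pos: [0.4265, 0.3117, 0.0325]
orientation: [-3.139, 0.076, -0.003]
contact_force: [0.3, -0.9, 3.7]
grip_width: 0.021
```

{"api": "arm_command", "payload": {
  "increments": [
    [[0,0,0],[0,0,0],10],
    [[0,0,0],[0,0,0],10],
    [[0,0,0.01],[0,0,0],10],
    [[0,0,0.03],[0,0,0],10],
    [[0,0,0.06],[0,0,0],10],
    [[0,0,0.1],[0,0,0],10],
    [[0,0,0.13],[0,0,0],10],
    [[0,0,0.15],[0,0,0],10],
    [[0,0,0.155],[0,0,0],10]
  ]
}}

```text
clock: 9.9
tcp_pos: [0.4265, 0.3122, 0.1893]
orientation: [-3.138, 0.075, -0.006]
contact_force: [1.2, 0.4, -0.2]
grip_width: 0.0208
```

{"api": "arm_command", "payload": {
  "increments": [
    [[0.007,-0.012,0],[0,0,0],10],
    [[0.024,-0.042,0],[0,0,0],10],
    [[0.046,-0.08,0],[0,0,0],10],
    [[0.068,-0.118,0],[0,0,0],10],
    [[0.09,-0.156,0],[0,0,0],10],
    [[0.112,-0.194,0],[0,0,0],10],
    [[0.134,-0.231,0],[0,0,0],10],
    [[0.153,-0.264,0],[0,0,0],10],
    [[0.165,-0.285,0],[0,0,0],10],
    [[0.1685,-0.291,0],[0,0,0],10]
  ]
}}

```text
clock: 10.9
tcp_pos: [0.5942, 0.015, 0.1842]
orientation: [3.138, -0.085, -0.005]
contact_force: [-0.0, 0.2, -0.5]
grip_width: 0.0207
```

{"api": "arm_command", "payload": {
  "increments": [
    [[0,0,0],[0,0,0],10],
    [[0,0,-0.02],[0,0,0],10],
    [[0,0,-0.05],[0,0,0],10],
    [[0,0,-0.08],[0,0,0],10],
    [[0,0,-0.105],[0,0,0],10],
    [[0,0,-0.12],[0,0,0],10],
    [[0,0,-0.124],[0,0,0],10],
    [[0,0,-0.124],[0,0,0],10],
    [[0,0,-0.124],[0,0,0],10]
  ]
}}

```text
clock: 11.8
tcp_pos: [0.595, 0.0207, 0.0635]
orientation: [-3.14, 0.075, -0.003]
contact_force: [0.2, 0.2, -0.4]
grip_width: 0.0207
```

```bash
python3 - <<'E'
from h import *
o=r.get_obs();print(o["clock"],o["tcp_pos"],R.from_rotvec(o["orientation"]).as_matrix().round(3).tolist(),o["grip_width"])
m=r.camera_model("wrist");im=r.grab_frame("wrist");p=o["tcp_pos"]
print("pocket",proj(m,(.5949,.0206,.022)))
H,S,V=cv2.split(cv2.cvtColor(im,cv2.COLOR_BGR2HSV))
k=np.zeros(V.shape,bool);k[285:360,285:350]=((H<20)&(S>90)&(V>40))[285:360,285:350]
for a,c,s in blobs(k,200): print(a,c,s)
for dy in (-.002,0,.002): print(dy,proj(m,p+[0,dy,.0035]))
cv2.imwrite("pics/c6.png",cv2.resize(im[100:340,220:420],(500,600)))
E
```

```text
11.8 [0.59495385 0.02074393 0.06346426] [[0.999, -0.048, 0.002], [-0.048, -0.999, 0.0], [0.002, -0.0, -1.0]] 0.02067219905501978
pocket [318.53225963 279.08114726]
282 [318.68439716 295.86170213] [292 288  53  24]
2011 [318.36946793 329.28791646] [291 301  56  59]
-0.002 [319.39326113 329.16441662]
0 [319.14220277 324.47322292]
0.002 [318.88911213 319.74405484]
```

View pics/c6.png

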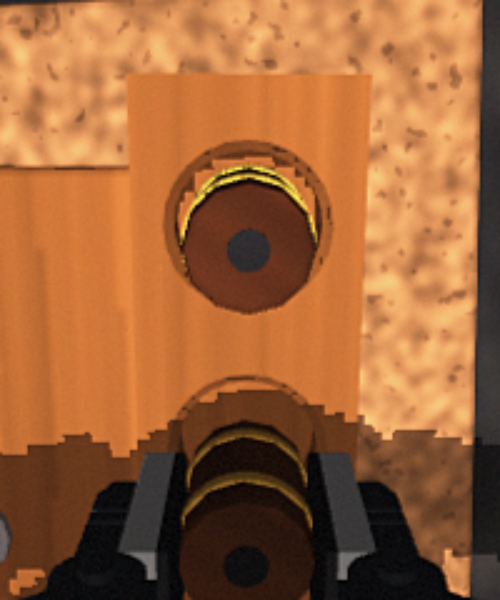

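The pocket rim centre (column 318) and the bead (column 318) line up. In y the bead is about 1 mm short. Lowering.

{"api": "arm_command", "payload": {
  "increments": [
    [[0,0.001,0],[0,0,0],10],
    [[0,0.001,-0.005],[0,0,0],10],
    [[0,0.001,-0.01],[0,0,0],10],
    [[0,0.001,-0.014],[0,0,0],10],
    [[0,0.001,-0.017],[0,0,0],10],
    [[0,0.001,-0.019],[0,0,0],10],
    [[0,0.001,-0.019],[0,0,0],10]
  ]
}}

```text
clock: 12.55
tcp_pos: [0.594, 0.0212, 0.0444]
orientation: [3.14, -0.076, -0.001]
contact_force: [-5.4, -0.9, 13.6]
grip_width: 0.0207
```

{"api": "arm_command", "payload": {
  "increments": [
    [[0,0,0.001],[0,0,0],45],
    [[0,0,0.001],[0,0,0],45],
    [[0,0,0.001],[0,0,0],45],
    [[0,0,0.01],[0,0,0],45],
    [[0,0,0.03],[0,0,0],45],
    [[0,0,0.065],[0,0,0],55],
    [[0,0,0.105],[0,0,0],60],
    [[-0.02,-0.02,0.13],[0,0,0],60],
    [[-0.045,-0.04,0.14],[0,0,0],60],
    [[-0.059,-0.05,0.14],[0,0,0],60]
  ]
}}

```text
clock: 13.55
tcp_pos: [0.5341, -0.0305, 0.1852]
orientation: [3.139, -0.078, 0.002]
contact_force: [0.2, -0.3, -0.8]
grip_width: 0.0511
```

{"api": "arm_command", "payload": {
  "increments": [
    [[0,0,0],[0,0,0],60],
    [[0,0,0],[0,0,0],60],
    [[0,0,0],[0,0,0],60]
  ]
}}

```text
clock: 13.85
tcp_pos: [0.5358, -0.0278, 0.1833]
orientation: [-3.14, 0.074, -0.0]
contact_force: [0.2, -1.1, 0.3]
grip_width: 0.0514
```

```bash
python3 - <<'E'
from h import *
o=r.get_obs();print(o["clock"],o["tcp_pos"],R.from_rotvec(o["orientation"]).as_matrix().round(3).tolist(),o["joints"].round(2),o["contact_force"])
m=r.camera_model("wrist");im=r.grab_frame("wrist");cv2.imwrite("pics/w7.png",im);np.savez("w7.npz",K=m["camera_matrix"],T=m["camera_from_world"])
for n,p in dict(grip=(.5348,.0235,.086),dish=(.4747,.0263,.014),p1=(.5949,.0206,.048)).items(): print(n,proj(m,p))
E
```

```text
13.85 [ 0.53577658 -0.02778792  0.18331425] [[0.999, -0.047, 0.0], [-0.047, -0.999, 0.001], [0.0, -0.001, -1.0]] [ 0.29  0.36 -0.44  1.93  0.19  0.89 -0.29] [ 0.22782633 -1.13243614  0.27024287]
grip [312.91234914 165.83625712]
dish [239.32464477 158.68741579]
p1 [397.83586327 161.53895155]
```

View pics/w7.png

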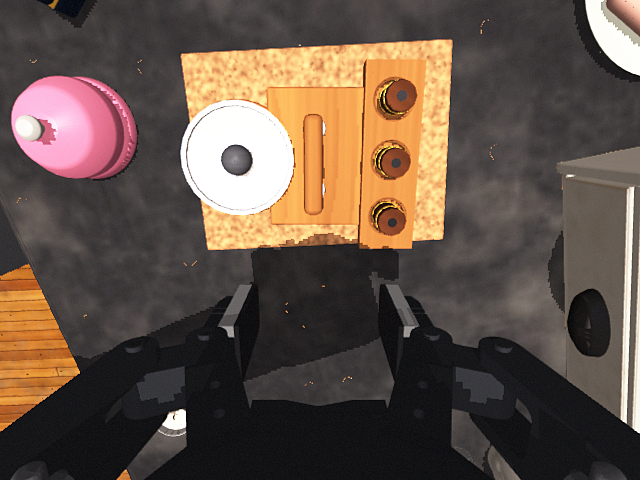

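All three pockets are filled upright, and the ball is in the dish at (237,160). The handle top runs from (313,114) to (315,214). Measuring the handle's yaw and centre, and the pad.

```bash
python3 - <<'E'
from h import *
im=cv2.imread("pics/w7.png");d=np.load("w7.npz");m=dict(camera_matrix=d["K"],camera_from_world=d["T"])
a,b=ray(m,(313,114),.086),ray(m,(315,214),.086);print("handle",a,b,(a+b)/2,"len",np.linalg.norm(a-b),"yaw",np.arctan2(-(a-b)[0],(a-b)[1]))
H,S,V=cv2.split(cv2.cvtColor(im,cv2.COLOR_BGR2HSV))
def hull(k,z):
    c=max(cv2.findContours(k,0,2)[0],key=cv2.contourArea)
    return np.ascontiguousarray([ray(m,p,z)[:2] for p in cv2.convexHull(c)[:,0]],np.float32)
k=np.zeros(V.shape,np.uint8);k[90:225,170:303]=((S<45)&(V>150))[90:225,170:303]
c,rad=cv2.minEnclosingCircle(hull(cv2.morphologyEx(k,cv2.MORPH_CLOSE,np.ones((15,15))),.022));print("dish",c,rad)
x=np.array((a+b)[:2]/2);v=x-c;print("dish->handle",np.linalg.norm(v),"yaw",np.arctan2(v[1],v[0]))
for e in [((365,62),(361,247)),((422,62),(412,248))]:
    A,B=ray(m,e[0],.022),ray(m,e[1],.022);print("block edge yaw",np.arctan2(-(A-B)[0],(A-B)[1]))
C=[ray(m,p,.006)[:2] for p in [(181,54),(452,40),(443,239),(208,250)]];C=np.array(C)
print("pad",C.round(4).tolist(),C.mean(0))
for i,j in [(0,1),(3,2)]: v=C[j]-C[i];print(np.arctan2(v[1],v[0]),np.linalg.norm(v))
for i,j in [(3,0),(2,1)]: v=C[j]-C[i];print(np.arctan2(-v[0],v[1]),np.linalg.norm(v))
E
```

```text
handle [0.53640992 0.05347706 0.086     ] [ 0.53456237 -0.00659346  0.086     ] [0.53548614 0.0234418  0.086     ] len 0.06009892535385309 yaw -0.030746690407599947
dish (0.47442445158958435, 0.02601231448352337) 0.044616445899009705
dish->handle 0.06111577462718062 yaw -0.04207211090666812
block edge yaw -0.03579933364824329
block edge yaw -0.027434085108619166
pad [[0.4368, 0.1063], [0.644, 0.1061], [0.6446, -0.0516], [0.4366, -0.0518]] [0.54050474 0.02724528]
-0.000851037897872774 0.207175378174775
0.0005496029434622808 0.20798510752266727
-0.0010526639471527548 0.15802740103173774
0.0040790742736601954 0.1577380024653884
```

The handle is at (.5353,.0234) with yaw about -0.04, and the pad centre is about (.5395,.0275) with yaw 0. Moving over the handle, descending to grip height and closing.

{"api": "arm_command", "payload": {
  "increments": [
    [[0,0.015,0],[0,0,0.005],45],
    [[0,0.035,0],[0,0,0.008],45],
    [[-0.0005,0.048,-0.01],[0,0,0.008],45],
    [[-0.0005,0.0512,-0.03],[0,0,0.008],45],
    [[-0.0005,0.0512,-0.06],[0,0,0.008],45],
    [[-0.0005,0.0512,-0.085],[0,0,0.008],45],
    [[-0.0005,0.0512,-0.102],[0,0,0.008],45],
    [[-0.0005,0.0512,-0.11],[0,0,0.008],45],
    [[-0.0005,0.0512,-0.112],[0,0,0.008],45],
    [[-0.0005,0.0512,-0.112],[0,0,0.008],45]
  ]
}}

```text
clock: 14.9
tcp_pos: [0.535, 0.0233, 0.0716]
orientation: [-3.141, 0.062, -0.001]
contact_force: [0.4, 1.1, 0.0]
grip_width: 0.0387
```

{"api": "arm_command", "payload": {
  "increments": [
    [[0,0,0],[0,0,0],38],
    [[0,0,0],[0,0,0],32],
    [[0,0,0],[0,0,0],26],
    [[0,0,0],[0,0,0],21],
    [[0,0,0],[0,0,0],17],
    [[0,0,0],[0,0,0],13],
    [[0,0,0],[0,0,0],9],
    [[0,0,0],[0,0,0],4],
    [[0,0,0],[0,0,0],0],
    [[0,0,0],[0,0,0],0]
  ],
  "newtons": 60
}}

```text
clock: 15.9
tcp_pos: [0.5348, 0.0224, 0.0716]
orientation: [3.141, -0.064, 0.0]
contact_force: [-1.6, -1.3, 5.8]
grip_width: 0.011
```

```bash
python3 - <<'E'
from h import *
o=r.get_obs();print(o)
im=cv2.resize(r.grab_frame("top")[155:305,245:385],(560,600),interpolation=2);cv2.imwrite("pics/t8.png",im)
E
```

```text
{'clock': 15.9, 'joints': array([ 0.15654213,  0.52132439, -0.39565826,  2.00456095,  0.31298294,
        0.67365993, -0.47917175]), 'qvel': array([-0.00132916, -0.00019042,  0.00067037, -0.00013695,  0.00028793,
       -0.00120767,  0.00016065]), 'tau': array([ -0.42559393, -48.86558533,  -4.21554029, -18.21008921,
         0.29293056,  -0.49708927,   0.27032543]), 'tcp_pos': array([0.53477719, 0.02237227, 0.07160533]), 'orientation': array([ 3.14085315e+00, -6.36439545e-02,  3.30222418e-04]), 'contact_force': array([-1.64133527, -1.30556355,  5.7804948 ]), 'moment': array([-0.07362164,  0.35300815, -0.26830593]), 'grip_width': 0.01101121900792464}
```

The handle is gripped at 11 mm width. Lifting straight up 100 mm on a smooth profile.

{"api": "arm_command", "payload": {
  "increments": [
    [[0,0,0.0001],[0,0,0],0],
    [[0,0,0.0009],[0,0,0],0],
    [[0,0,0.0027],[0,0,0],0],
    [[0,0,0.0058],[0,0,0],0],
    [[0,0,0.0104],[0,0,0],0],
    [[0,0,0.0163],[0,0,0],0],
    [[0,0,0.0235],[0,0,0],0],
    [[0,0,0.0317],[0,0,0],0],
    [[0,0,0.0407],[0,0,0],0],
    [[0,0,0.05],[0,0,0],0]
  ]
}}

```text
clock: 16.95
tcp_pos: [0.5347, 0.0225, 0.1223]
orientation: [3.141, -0.063, 0.0]
contact_force: [-0.5, -0.1, -5.6]
grip_width: 0.0113
```

{"api": "arm_command", "payload": {
  "increments": [
    [[0,0,0.0093],[0,0,0],0],
    [[0,0,0.0183],[0,0,0],0],
    [[0,0,0.0265],[0,0,0],0],
    [[0,0,0.0337],[0,0,0],0],
    [[0,0,0.0396],[0,0,0],0],
    [[0,0,0.0442],[0,0,0],0],
    [[0,0,0.0473],[0,0,0],0],
    [[0,0,0.0491],[0,0,0],0],
    [[0,0,0.05],[0,0,0],0],
    [[0,0,0.05],[0,0,0],0]
  ]
}}

```text
clock: 17.95
tcp_pos: [0.5346, 0.0224, 0.1712]
orientation: [-3.141, 0.063, 0.0]
contact_force: [0.4, 0.5, -4.9]
grip_width: 0.0111
```

```bash
python3 - <<'E'
from h import *
o=r.get_obs();print(o["clock"],o["tcp_pos"],R.from_rotvec(o["orientation"]).as_matrix().round(3).tolist(),o["grip_width"],o["contact_force"],o["moment"],o["joints"].round(2))
s=r.grab_frame("side");t=r.grab_frame("top")
a=cv2.resize(s[150:290,270:410],(400,400),interpolation=2);b=cv2.resize(t[140:300,240:400],(400,400),interpolation=2)
cv2.imwrite("pics/c9.png",np.hstack([a,b]))
E
```

```text
17.95 [0.53457676 0.02244624 0.17118982] [[0.999, -0.04, -0.0], [-0.04, -0.999, 0.0], [-0.0, 0.0, -1.0]] 0.011145334732584933 [ 0.36700944  0.47529705 -4.85832199] [-0.03357609  0.08421276  0.0192411 ] [ 0.21  0.38 -0.45  1.94  0.21  0.87 -0.39]
```

View pics/c9.png

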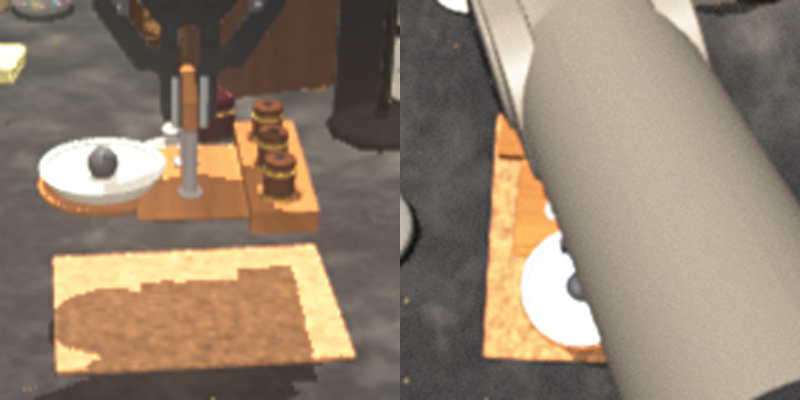

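The tray is level and the ball sits in the dish centre. All three beads stand, and the tray is about 10 cm above the pad. Working out the turn table: -1.531 rad over 4 s, with a 4.5 mm recentring blended in.

```bash
python3 - <<'E'
import numpy as np
t=np.arange(41)/40;s=10*t**3-15*t**4+6*t**5
for c in range(4):
    d=s[c*10+1:c*10+11]-s[c*10]; print((-1.531*d).round(3).tolist(),(.0045*d).round(4).tolist())
E
```

```text
[-0.0, -0.002, -0.006, -0.013, -0.025, -0.041, -0.062, -0.089, -0.121, -0.158] [0.0, 0.0, 0.0, 0.0, 0.0001, 0.0001, 0.0002, 0.0003, 0.0004, 0.0005]
[-0.043, -0.091, -0.144, -0.202, -0.263, -0.328, -0.395, -0.464, -0.535, -0.607] [0.0001, 0.0003, 0.0004, 0.0006, 0.0008, 0.001, 0.0012, 0.0014, 0.0016, 0.0018]
[-0.072, -0.143, -0.212, -0.279, -0.344, -0.405, -0.463, -0.516, -0.564, -0.607] [0.0002, 0.0004, 0.0006, 0.0008, 0.001, 0.0012, 0.0014, 0.0015, 0.0017, 0.0018]
[-0.038, -0.07, -0.096, -0.118, -0.134, -0.145, -0.153, -0.157, -0.158, -0.158] [0.0001, 0.0002, 0.0003, 0.0003, 0.0004, 0.0004, 0.0004, 0.0005, 0.0005, 0.0005]
```

{"api": "arm_command", "payload": {
  "increments": [
    [[0,0,0],[0,0,-0.0005],0],
    [[0,0,0],[0,0,-0.002],0],
    [[0,0,0],[0,0,-0.006],0],
    [[0,0,0],[0,0,-0.013],0],
    [[0.0001,0.0001,0],[0,0,-0.025],0],
    [[0.0001,0.0001,0],[0,0,-0.041],0],
    [[0.0002,0.0002,0],[0,0,-0.062],0],
    [[0.0003,0.0003,0],[0,0,-0.089],0],
    [[0.0004,0.0004,0],[0,0,-0.121],0],
    [[0.0005,0.0005,0],[0,0,-0.158],0]
  ]
}}

```text
clock: 19.05
tcp_pos: [0.5352, 0.023, 0.1713]
orientation: [-3.126, 0.315, -0.0]
contact_force: [-0.3, 0.5, -5.3]
grip_width: 0.0111
```

{"api": "arm_command", "payload": {
  "increments": [
    [[0.0001,0.0001,0],[0,0,-0.043],0],
    [[0.0003,0.0003,0],[0,0,-0.091],0],
    [[0.0004,0.0004,0],[0,0,-0.144],0],
    [[0.0006,0.0006,0],[0,0,-0.202],0],
    [[0.0008,0.0008,0],[0,0,-0.263],0],
    [[0.001,0.001,0],[0,0,-0.328],0],
    [[0.0012,0.0012,0],[0,0,-0.395],0],
    [[0.0014,0.0014,0],[0,0,-0.464],0],
    [[0.0016,0.0016,0],[0,0,-0.535],0],
    [[0.0018,0.0018,0],[0,0,-0.607],0]
  ]
}}

```text
clock: 20.05
tcp_pos: [0.537, 0.0249, 0.1713]
orientation: [-2.888, 1.237, -0.0]
contact_force: [0.3, 1.0, -4.9]
grip_width: 0.0114
```

{"api": "arm_command", "payload": {
  "increments": [
    [[0.0002,0.0002,0],[0,0,-0.072],0],
    [[0.0004,0.0004,0],[0,0,-0.143],0],
    [[0.0006,0.0006,0],[0,0,-0.212],0],
    [[0.0008,0.0008,0],[0,0,-0.279],0],
    [[0.001,0.001,0],[0,0,-0.344],0],
    [[0.0012,0.0012,0],[0,0,-0.405],0],
    [[0.0014,0.0014,0],[0,0,-0.463],0],
    [[0.0015,0.0015,0],[0,0,-0.516],0],
    [[0.0017,0.0017,0],[0,0,-0.564],0],
    [[0.0018,0.0018,0],[0,0,-0.607],0]
  ]
}}

```text
clock: 21.05
tcp_pos: [0.5388, 0.0268, 0.1713]
orientation: [-2.387, 2.042, -0.0]
contact_force: [-0.2, -0.2, -5.6]
grip_width: 0.0112
```

{"api": "arm_command", "payload": {
  "increments": [
    [[0.0001,0.0001,0],[0,0,-0.038],0],
    [[0.0002,0.0002,0],[0,0,-0.07],0],
    [[0.0003,0.0003,0],[0,0,-0.096],0],
    [[0.0003,0.0003,0],[0,0,-0.118],0],
    [[0.0004,0.0004,0],[0,0,-0.134],0],
    [[0.0004,0.0004,0],[0,0,-0.145],0],
    [[0.0004,0.0004,0],[0,0,-0.153],0],
    [[0.0005,0.0005,0],[0,0,-0.157],0],
    [[0.0005,0.0005,0],[0,0,-0.158],0],
    [[0.0005,0.0005,0],[0,0,-0.158],0]
  ]
}}

```text
clock: 22.05
tcp_pos: [0.5393, 0.027, 0.1713]
orientation: [2.222, -2.221, -0.0]
contact_force: [-0.4, -0.0, -5.4]
grip_width: 0.011
```

```bash
python3 - <<'E'
from h import *
o=r.get_obs();M=R.from_rotvec(o["orientation"]).as_matrix();print(o["clock"],o["tcp_pos"],M.round(3).tolist(),np.arctan2(M[1,0],M[0,0]),o["grip_width"],o["contact_force"],o["moment"],o["joints"].round(2))
s=r.grab_frame("side");t=r.grab_frame("top");w=r.grab_frame("wrist")
cv2.imwrite("pics/s10.png",s);cv2.imwrite("pics/t10.png",t);cv2.imwrite("pics/w10.png",w)
m=r.camera_model("wrist");np.savez("w10.npz",K=m["camera_matrix"],T=m["camera_from_world"])
a=cv2.resize(s[150:290,270:410],(400,400),interpolation=2);b=cv2.resize(t[140:300,200:360],(400,400),interpolation=2)
cv2.imwrite("pics/c10.png",np.vstack([np.hstack([a,b]),np.hstack([cv2.resize(w[:320],(400,200)),np.zeros((200,400,3),np.uint8)])]))
E
```

```text
22.05 [0.53925913 0.02704002 0.17128591] [[0.001, -1.0, -0.0], [-1.0, -0.001, -0.0], [0.0, 0.0, -1.0]] -1.5700204714551962 0.01104959636685053 [-0.38224353 -0.04196733 -5.41494221] [ 0.0224882  -0.05800849 -0.03565469] [-0.05  0.35 -0.14  1.95  0.06  0.85 -1.79]
```

View pics/c10.png

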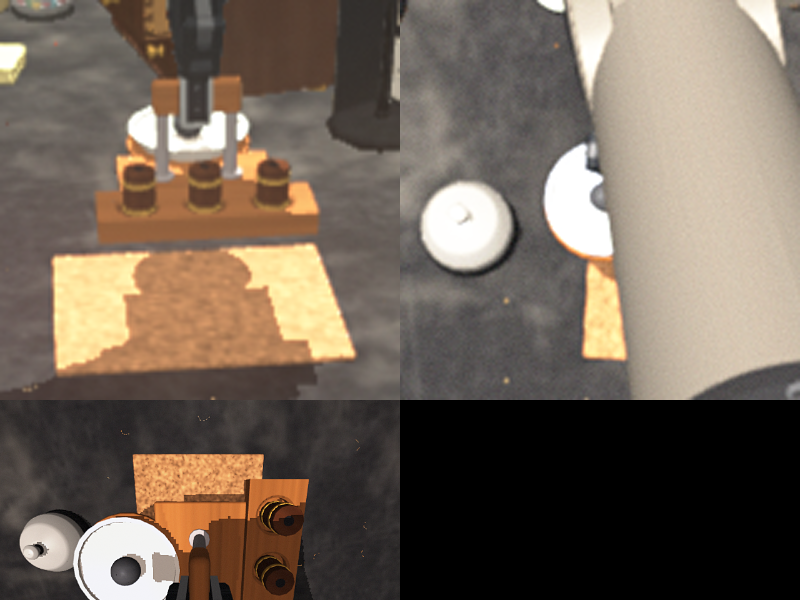

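The dish now points at the silver bell (+y), with the ball at its centre and all three beads standing. One last numeric check of the tray's direction and the ball, from the wrist view.

```bash
python3 - <<'E'
from h import *
im=cv2.imread("pics/w10.png");d=np.load("w10.npz");m=dict(camera_matrix=d["K"],camera_from_world=d["T"])
H,S,V=cv2.split(cv2.cvtColor(im,cv2.COLOR_BGR2HSV))
k=np.zeros(V.shape,np.uint8);k[175:345,118:290]=((S<45)&(V>150))[175:345,118:290]
k=cv2.morphologyEx(k,cv2.MORPH_OPEN,np.ones((3,3)))
c=max(cv2.findContours(cv2.morphologyEx(k,cv2.MORPH_CLOSE,np.ones((25,25))),0,2)[0],key=cv2.contourArea)
P=np.ascontiguousarray([ray(m,p,.122)[:2] for p in cv2.convexHull(c)[:,0]],np.float32)
ce,rad=cv2.minEnclosingCircle(P);print("dish",ce,rad)
v=np.array(ce)-np.array([.5393,.0270]);print("dir dish from handle",v,"err from +y",np.arctan2(-v[0],v[1]))
b=np.zeros(V.shape,bool);b[235:325,165:235]=(V<100)[235:325,165:235]
for a,cc,s in blobs(b,300): print("ball",a,s,ray(m,cc,.126))
for e in [((392,127),(372,300)),((492,130),(470,310))]:
    q=[]
    for y in (140,160,180,200,220,240):
        x0=int(np.interp(y,[e[0][1],e[1][1]],[e[0][0],e[1][0]])); row=V[y,x0-15:x0+16].astype(float); g=np.abs(np.gradient(cv2.GaussianBlur(row[None],(5,1),0)[0])); q.append(ray(m,(x0-15+g.argmax(),y),.122)[:2])
    q=np.array(q);f=np.polyfit(q[:,0],q[:,1],1);print("block edge slope vs world x",f[0],"resid",np.std(q[:,1]-np.polyval(f,q[:,0])))
o=r.get_obs();print(o["clock"],np.abs(o["qvel"]).max())
E
```

```text
dish (0.5404136776924133, 0.08696097135543823) 0.04433026537299156
dir dish from handle [0.00111368 0.05996097] err from +y -0.018571241122807267
ball 1689 [177 251  49  46] [0.54100909 0.08639726 0.126     ]
block edge slope vs world x -0.049103729698039014 resid 0.0006428723783892264
block edge slope vs world x -0.005790764411504829 resid 0.0002274198313292989
22.2 0.004016869927746842
```

The dish points within about 1° of +y. The ball is within 1 mm of the dish centre, and the arm is at rest. A short settle, then hand-in.

{"api": "arm_command", "payload": {
  "increments": [
    [[0,0,0],[0,0,0],0],
    [[0,0,0],[0,0,0],0],
    [[0,0,0],[0,0,0],0],
    [[0,0,0],[0,0,0],0],
    [[0,0,0],[0,0,0],0]
  ]
}}

```text
clock: 22.7
tcp_pos: [0.5393, 0.027, 0.1713]
orientation: [2.222, -2.221, 0.0]
contact_force: [-0.1, -0.9, -4.9]
grip_width: 0.0114
```

```bash
python3 -c "
from bench import r
print(r.hand_in())"
```

```text
the job is handed in; nothing more can be done
None
```

The job is done and was handed in at 22.7 s. I stood the two brown spare beads upright in pockets 0 and 1 and left the one already in pocket 2. I then gripped the tray by its handle, lifted it straight up 10 cm and turned it smoothly so the dish points at the silver bell on the pad's +y side.

**Last checks:**
- **Beads:** all three stood upright in the pictures after the turn.
- **Ball:** it was within about 1 mm of the dish centre.
- **Position:** the gripper was within about 1 mm of my estimate of the pad's middle. The tray was level to within what the tool pose shows, and held at an 11 mm grip width.
- **Direction:** the gripper read square to within 0.1°. The dish-to-handle line in the picture gave about 1° off.
- **Other objects:** I never touched the bell, ring box, tea light or the look-alikes.

**What disagreed:** the two edges of the pocket block gave 0.3° and 2.8° for the tray's direction. The second fit was noisier, so I did not act on it.

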